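# Hold the spice mill's bayonet lid at half twist

## Robot

A 6-joint arm with a two-finger parallel gripper is mounted at the origin on a cart in front of the work surface, level with it; the furniture and walls round the work are solid. World frame = base frame: x ahead of the robot, y to its left, z up, the work surface at z = 0. Lengths are in m, angles in rad, forces in N, time in s.
With the tool pointing down it reaches from about 0.35 to 0.975 m from the base axis. Payload 4.9 kg.
Tool frame: the origin (TCP) lies midway between the tips of the shut fingers; the grasp point (between the pads) lies tcp_to_grasp behind it (tcp_to_grasp is the distance from the TCP to the grasp point, in m); z points along the fingers, y is the line along which they close (so a half turn about z gives the same grasp; the last joint's range is limited). The gripper opens to 85 mm and grips with 20 to 120 N. Pads are 22 mm wide; open, the fingers measure 114 mm over their backs; the gripper's body (76 mm by 85 mm) begins 54 mm behind the grasp point. The pads swing forward as they close: fully open they stand 13 mm farther back than shut.
Start: joints at [-1.283, 0.053, 1.613, -0, 1.476, -0.119], TCP at [0.247, -0.574, 0.21] pointing down, gripper open.
Joint ranges: [-3.01, 3.01], [-1.01, 2.22], [0.06, 2.58], [-1.02, 4.17], [0.09, 2.62], [-3.14, 3.14]. Speed limits (rad/s): [2.57, 2.57, 3.14, 3.14, 3.14, 3.14].

## Interface

Orientations are given as a unit quaternion [x, y, z, w].
In Python, from rig import * gives the robot as it stands.
- The arm moves only by the tool move_arm, never from a script. Its argument "commands" is a list that holds one entry, the list of rows, each a list of 7 numbers: the shift along the tool's x, y, z in mm, then the turn, a rotation vector about the tool's x, y, z in rad, then the closure, from 0 (fully open) to 1 (shut). In form: [[[tx, ty, tz, wx, wy, wz, fingers], ...]]. A call has 1 to 12 rows; each row shifts and turns the commanded pose from where the row before left it, along the tool's axes as they then stand; what a row does not reach is not made up. A row lasts 1/12 s, in which the tool goes at most 41.7 mm and 7.16 degrees, less where a joint would pass 70% of its speed; a pose out of reach is approached as far as the arm can. A call with a gripper value outside its range is refused whole. The fingers move at their own pace and stop on an object; "force" is the grip in N (left out, the last holds). Time passes only in rows, so rows that do not move let the fingers close. It gives the time, the measured TCP pose, the force, the opening and the grip force at its end, in the units of the state.
- sense(): the state, without advancing time (a new reading comes with each control period).
- snapshot(name): name is "scene" or "top" or "wrist"; returns a dict with "pixels" (400x640x3 uint8, blue, green, red), "camera_matrix" (3x3 intrinsics, pixels), "k1" (the pictures are not rectified: a ray, as slopes to the right and down, at radius r is drawn at 1 + k1 r^2 times it, then the intrinsics apply), "rvec" (rotation vector, rad) and "tvec" (3), from world to camera coordinates, as OpenCV has them; the wrist camera has in their place "tool_from_camera" (4x4, takes a point from camera to tool coordinates, whose origin is the TCP and whose axes are the flange's). Camera axes: x right, y down, z forward; pixel columns grow to the right and rows downward; lengths in m; the calibration is good to about 2 mm. A picture is of the moment at which its call begins: read the wrist's pose just before it. There is no depth.
- hand_in(): hands the job in; it is judged then, once.
The state is a dict: "time": time; "qpos": joint angles; "joint_vel": joint speeds; "tau": joint torques, N m; "ee_pos": TCP position; "ee_rot": TCP orientation; "wrist_force": force on the tool from outside, world axes, zero at the start; "wrist_torque": the same for the moment, N m; "finger_gap": finger opening in m; "gripper_force": force on a finger pad.
Only numpy, scipy, OpenCV 4.12 (cv2) and the standard library are available. Lean on these libraries where they do the work, as an engineer would, in place of code of your own. Each camera call takes 0.05 s, during which the arm holds its last target. There are 200 camera calls.

## Task

Put the loose bayonet lid on the spice mill: lugs down through the two slots until its disc lies flat on the rim, then twist it clockwise (seen from above), against the mill's spring, until its grip bar points at the round stud on the rim, half way to the lock. Never turn it on as far as the lock, and leave the other things standing where they are. The spring turns the lid back if it is let go, so finish while still gripping the lid and holding it pressed home at the half-way stud.

Things in the scene. Friction and masses are not known exactly. Their poses are not given: they have to be found in the camera images.
- lid_center (a point): The loose bayonet lid, grey plastic, 59 mm high, 0.12 kg. This point is on its axis, 29.5 mm above its underside; z up. A plug 62 mm in diameter and 20 mm high with two lugs at its foot, a disc 84 mm in diameter and 5 mm thick over it, on top a grip bar 52 mm long (along x), 16 mm thick (y), 34 mm high. The disc's top is 4.5 mm below this point. A half turn about z makes no difference.
- lid_lug (a point): Tip of one of the lid's two opposite lugs, 40 mm from its axis along x (the other along -x), half-way up the lug, 3 mm above the lid's underside. Lugs are 10 mm wide and 6 mm high, in line with the grip bar.
- mill_mouth (a point): Centre of the open mouth of the spice mill, a metal motor base 112 mm wide and 90 mm high, fixed in a different place and yaw each time. Level with the rim's top, 90 mm above the counter; z up. The mouth is 66 mm in diameter with slots for the lugs along x and -x. Fully home, the lid's disc lies on the rim and lid_center is 9.5 mm above this point.
- mill_slot (a point): Outer end, at rim level, of one of the two opposite slots (along the mill's x and -x, about 22 mm wide, reaching 44 mm from the axis); a single raised bar on the rim marks each. The lugs pass when the lid's x axis is in line with the slots, either way round, within about 0.1 rad. The collar is 8 mm thick; below it the lugs are free to turn.
- mill_stud (a point): The round stud on the rim, 6 mm wide, that marks half way: 47 mm from the axis, 0.70 rad clockwise (from above) from mill_slot; another lies opposite. A double bar at 1.34 rad marks the lock. The lid turns freely for about the first 0.2 rad, then its lugs push the mill's sprung inner ring.
- mill_ring (a joint): Angle (rad) of the mill's inner ring, which the lugs drive round: 0 at rest, growing as the lid turns clockwise from above; about 0.2 less than the lid's own angle from the slots, 0.48 at the half-way stud. A spring, about 0.08 N m there, pushes it back to 0. The lock's catches begin to resist at about 0.75; beyond about 0.9 the lid snaps past them and stays at 1.1.
- green_lid: Bystander: a flat round lid 101 mm in diameter, 8 mm high, lying on the counter; origin at the centre of its underside.
- candle: Bystander: a small tea light 38 mm in diameter, 15 mm high; origin at the centre of its underside.
- tumbler: Bystander: a plastic tumbler 68 mm in diameter, 72 mm high, standing between the mill and the small things; origin at the centre of its underside.
- fork: Bystander: a fork 205 mm long lying on the counter; origin under its centre.
- spoon: Bystander: a spoon 199 mm long lying on the counter; origin under its centre.
- stoneware_mug: Bystander: a stoneware mug 118 mm high, standing right of the mill; origin at the centre of its underside.
Not all that is in view belongs to the job. What is shaped like the part that bears lid_center but purple is not meant.

How it is judged:
By the outcome, as a careful person would: the job done as asked, in the order asked, and still so for the second after the job is handed in, while the arm keeps its last pose, push and grip.
It also fails if it takes over 48 s, if anything falls off the work surface, if the arm or the gripper's body presses on something with over 40 N, if the wrist force passes 120 N, or if a joint passes its speed limit or range.

## Working session

There is one attempt and no reset: what is moved stays moved. The work goes in short steps, Python scripts to look and compute and a tool call to move; the robot and the scene stay as the last step left them, time stands still between calls to the robot, and variables do not carry over. Pictures are saved under pics/ and viewed, at most 10 in all, crops included, and the job is handed in when it is done.

Besides the shell and the picture viewer there is one more tool, called after "Call:" in YAML: its name, and indented under it one key for each argument. move_arm: Moves the arm, as the interface text tells. Its arguments: {"type":"object","properties":{"commands":{"type":"array","items":{"type":"array","items":{"type":"array","items":{"type":"number"}}}},"force":{"type":"number"}},"required":["commands"]}

```bash
mkdir -p pics
cat > h.py <<'E'
from rig import *
import numpy as np, cv2
from scipy.spatial.transform import Rotation as R
def snap(n,f=None):
    s=sense(); d=snapshot(n)
    if n=="wrist":
        T=np.eye(4); T[:3,:3]=R.from_quat(s["ee_rot"]).as_matrix(); T[:3,3]=s["ee_pos"]
        W=T@np.array(d["tool_from_camera"]); d["Rc"]=W[:3,:3]; d["c"]=W[:3,3]
    else:
        Rw=R.from_rotvec(np.ravel(d["rvec"])).as_matrix(); d["Rc"]=Rw.T; d["c"]=-Rw.T@np.ravel(d["tvec"])
    if f: cv2.imwrite("pics/"+f,d["pixels"])
    return d
def px2w(d,u,v,z):
    K=np.array(d["camera_matrix"]); k=d["k1"]
    p=cv2.undistortPoints(np.array([[[u,v]]],float),K,np.array([k,0,0,0.])).ravel()
    r=d["Rc"]@np.array([p[0],p[1],1.]); return d["c"]+r*(z-d["c"][2])/r[2]
def w2px(d,P):
    q=(np.atleast_2d(P)-d["c"])@d["Rc"]
    return cv2.projectPoints(q,np.zeros(3),np.zeros(3),np.array(d["camera_matrix"]),np.array([d["k1"],0,0,0.]))[0].reshape(-1,2)
E
python3 - <<'E'
from h import *
s=sense(); print({k:np.round(v,3) for k,v in s.items()})
import rig; print([x for x in dir(rig) if x[0]!='_'])
for n in("top","scene"):
    d=snap(n,n+"1.png"); print(n,d["c"],d["Rc"].round(2).tolist(),d["k1"],np.array(d["camera_matrix"]).round(1).tolist())
try: print(tcp_to_grasp)
except Exception as e: print(e)
E
```

```text
{'time': np.float64(0.0), 'qpos': array([-1.283,  0.053,  1.614, -0.   ,  1.476, -0.119]), 'joint_vel': array([ 0.001,  0.001, -0.001, -0.   ,  0.001,  0.001]), 'tau': array([ 2.0000e-03, -3.9368e+01, -3.7018e+01, -0.0000e+00,  7.0000e-03,
        0.0000e+00]), 'ee_pos': array([ 0.247, -0.573,  0.209]), 'ee_rot': array([ 0.979,  0.202, -0.   , -0.001]), 'wrist_force': array([-0.162, -0.155, -0.039]), 'wrist_torque': array([-0.038, -0.017, -0.022]), 'gripper_force': np.float64(0.0), 'finger_gap': np.float64(0.085)}
['PlanningError', 'hand_in', 'sense', 'snapshot', 'tcp_to_grasp']
top [-0.14854167  0.16884702  1.45311581] [[-0.23, -0.86, 0.45], [-0.97, 0.21, -0.1], [-0.01, -0.46, -0.89]] -0.15533815377931812 [[491.5, 0.0, 316.9], [0.0, 491.5, 202.7], [0.0, 0.0, 1.0]]
scene [-0.03595671  0.81275054  1.07810815] [[-0.78, -0.44, 0.44], [-0.62, 0.54, -0.57], [0.01, -0.72, -0.7]] -0.0028158879716901185 [[384.4, 0.0, 317.0], [0.0, 384.4, 202.3], [0.0, 0.0, 1.0]]
0.0187
```

View pics/top1.png

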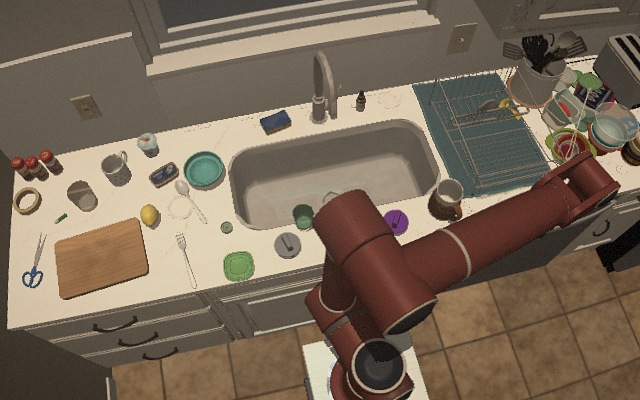

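View pics/scene1.png

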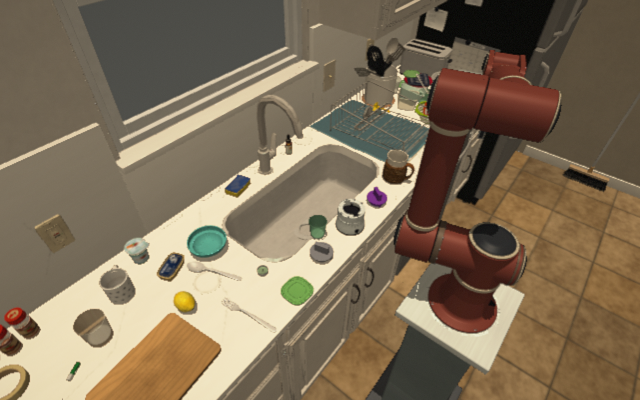

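Candidates for the lid: the grey one at top (287,244) / scene (321,252), and the purple one at top (396,222) / scene (376,198). Grey fits, since purple is ruled out. The mill is at scene (350,217), hidden by the arm in the top view.

Run:
```python
from h import *
t=snap("top"); s=snap("scene")
print("lid",px2w(t,287,244,.025),px2w(s,321,253,.025))
print("mill",px2w(s,350,208,.09)); print("purple",px2w(t,396,222,.025),px2w(s,376,199,.025))
print("tumbler",px2w(t,303,212,.07),px2w(s,317,218,.07),"mug",px2w(s,397,155,.118))
print("green",px2w(t,239,266,.008),"candle",px2w(t,227,227,.015))
a=cv2.resize(t["pixels"][180:300,200:440],None,fx=3.2,fy=3.2,interpolation=3)[:290]
b=cv2.resize(s["pixels"][180:285,270:430],None,fx=4.8,fy=4.8,interpolation=3)[:300,:768]
a=cv2.resize(t["pixels"][205:290,215:365],(500,283),interpolation=3)
b=cv2.resize(s["pixels"][180:280,280:420],(420,300),interpolation=3); b=cv2.resize(s["pixels"][180:285,280:420],(798,598),interpolation=3)
cv2.imwrite("pics/crop1.png",b)
```

```text
lid [0.46333401 0.1362979  0.025     ] [0.45948817 0.14465481 0.025     ]
mill [ 0.47429341 -0.04340449  0.09      ]
purple [ 0.45647172 -0.22072024  0.025     ] [ 0.45661355 -0.20670613  0.025     ]
tumbler [0.53931055 0.06622648 0.07      ] [0.54783631 0.05658212 0.07      ] mug [ 0.48654562 -0.39526994  0.118     ]
green [0.43194521 0.29792312 0.008     ] candle [0.57091604 0.31407364 0.015     ]
```

View pics/crop1.png

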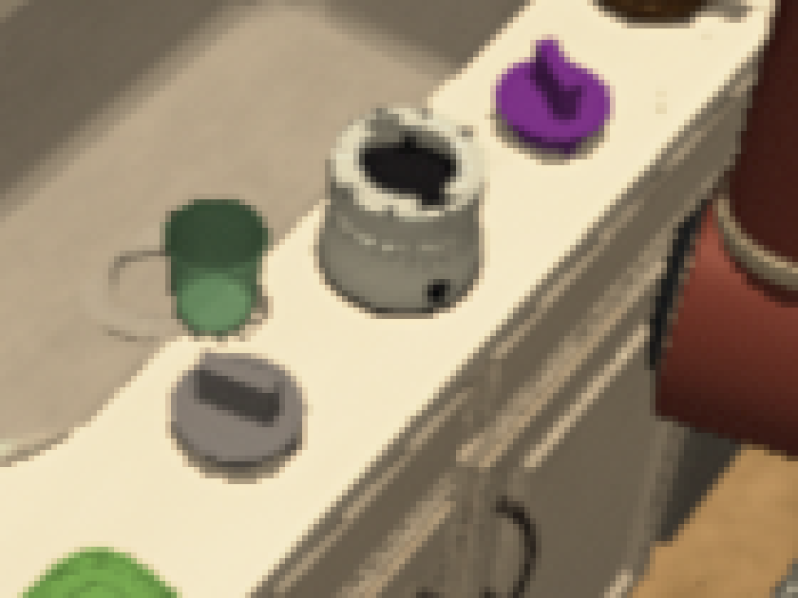

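The crop shows the grey lid upright at crop (237,410), bar running up-left to down-right. The mill's mouth is at (405,165), the tumbler behind at (215,265), and the purple decoy beyond the mill at (555,95). Next I'll look from the wrist camera.

```bash
cat >> h.py <<'E'
def delta(pos,yaw,s=None):
    "total tool-frame shift (mm) and z turn to reach TCP pos with tool x at yaw, tool down"
    s=s or sense(); Rm=R.from_quat(s["ee_rot"])
    d=Rm.inv().apply(np.array(pos)-s["ee_pos"])*1000
    G=R.from_euler("z",yaw)*R.from_euler("x",np.pi)
    w=(Rm.inv()*G).as_rotvec(); print("shift mm",d.round(1),"turn",w.round(4)); return d,w
E
python3 - <<'E'
from h import *
d=snap("wrist"); print(np.array(d["tool_from_camera"]).round(3), np.array(d["camera_matrix"])[0,0], d["k1"])
s=sense(); Rm=R.from_quat(s["ee_rot"]).as_matrix(); print(Rm.round(3)); print(d["c"],d["Rc"].round(2))
delta([.40,.05,.36],0.4)
E
```

```text
[[ 0.001 -0.947 -0.323  0.082]
 [ 1.     0.001  0.    -0.001]
 [-0.    -0.323  0.947 -0.164]
 [ 0.     0.     0.     1.   ]] 288.96669116607654 0.01383110132674307
[[ 0.918  0.396 -0.   ]
 [ 0.396 -0.918  0.001]
 [ 0.    -0.001 -1.   ]]
[ 0.32230709 -0.54051862  0.37335745] [[ 0.4  -0.87 -0.3 ]
 [-0.92 -0.38 -0.13]
 [-0.    0.32 -0.95]]
shift mm [ 387.1 -512.5 -149.8] turn [-0.001  -0.0002  0.0068]
```

Call:
move_arm:
  commands:
    - [[19,-26,-12,0,0,0,0],[19,-26,-12,0,0,0,0],[19,-26,-12,0,0,0,0],[19,-26,-12,0,0,0,0],[19,-26,-12,0,0,0,0],[19,-26,-12,0,0,0,0],[19,-26,-12,0,0,0,0],[19,-26,-12,0,0,0,0],[19,-26,-12,0,0,0,0],[19,-26,-12,0,0,0,0],[19,-26,0,0,0,0,0],[19,-26,0,0,0,0,0]]

```text
time: 1.25
ee_pos: [0.3335, -0.196, 0.3314]
ee_rot: [0.979, 0.202, 0.001, 0.001]
wrist_force: [0.1, -0.2, -0.2]
finger_gap: 0.0855
gripper_force: 0.0
```

Call:
move_arm:
  commands:
    - [[19,-26,0,0,0,0,0],[19,-26,0,0,0,0,0],[19,-26,0,0,0,0,0],[19,-26,0,0,0,0,0],[19,-26,0,0,0,0,0],[19,-26,0,0,0,0,0],[19,-26,0,0,0,0,0],[19,-26,0,0,0,0,0],[0,0,0,0,0,0,0],[0,0,0,0,0,0,0]]

```text
time: 2.08
ee_pos: [0.3904, 0.0553, 0.3301]
ee_rot: [0.979, 0.204, -0.0, 0.0]
wrist_force: [0.0, -0.1, 0.3]
finger_gap: 0.0856
gripper_force: 0.0
```

Run:
```python
from h import *
d=snap("wrist","w1.png"); s=sense(); print(s["time"],s["ee_pos"],s["ee_rot"],s["qpos"].round(2))
print(d["c"]); print(w2px(d,[[.46,.14,.025],[.474,-.043,.09]]))
```

```text
2.1333 [0.39036703 0.0542804  0.33008613] [ 9.79218089e-01  2.02809905e-01 -2.22278104e-04  1.67508852e-04] [-0.05 -0.57  1.93 -0.    1.78  1.11]
[0.46540294 0.08891606 0.49393205]
[[289.04340999  93.31994757]
 [412.10847341 138.75722211]]
```

View pics/w1.png

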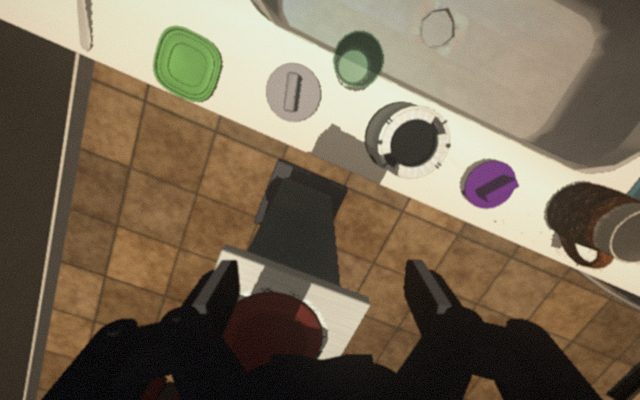

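The wrist view shows the lid at (293,92) with its bar near-vertical, the mill's mouth at (414,143) with slots up-right and down-left, the tumbler at (358,58) and the purple decoy at (490,184). I'll enlarge it for exact points.

Run:
```python
from h import *
im=cv2.imread("pics/w1.png"); cv2.imwrite("pics/crop2.png",cv2.resize(im[60:190,260:460],(800,520),interpolation=2))
```

```text
(no output)
```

View pics/crop2.png

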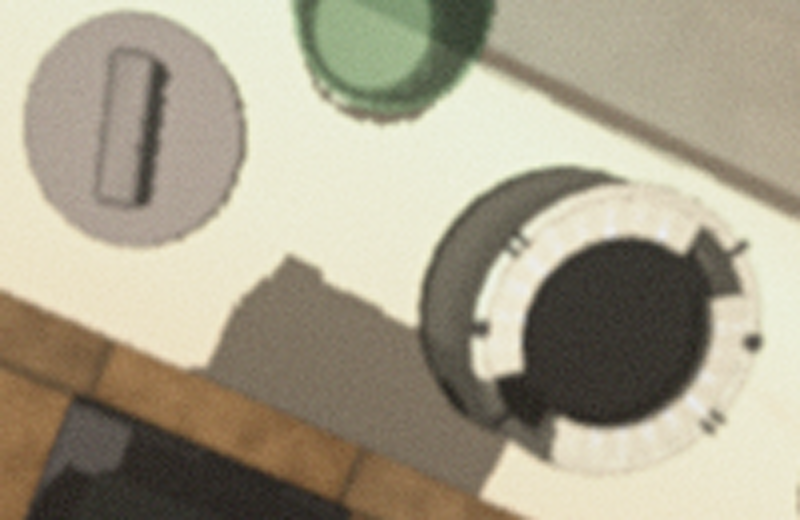

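Run:
```python
from h import *
d=snap("wrist")
def W(x,y,z): return px2w(d,260+(x+.5)/4-.5,60+(y+.5)/4-.5,z)
C=W(135,128,.025)
E=[W(*p,.025) for p in((24,128),(246,128),(135,10),(135,247))]
print("disc",C,"diam",np.linalg.norm(E[0]-E[1]),np.linalg.norm(E[2]-E[3]))
b=[W(*p,.059) for p in((115,47),(155,53),(97,205),(135,209))]
m=np.mean(b,0); v=(b[0]+b[1]-b[2]-b[3])/2; w=(b[1]+b[3]-b[0]-b[2])/2
print("bar",m,"len",np.linalg.norm(v),np.linalg.norm(w),"yaw",np.arctan2(v[1],v[0]), "thick-yaw",np.arctan2(w[1],w[0]))
s1,s2=W(480,328,.09),W(753,343,.09); d1,d2=W(518,243,.09),W(712,420,.09); 
for n,a,c in(("stud",s1,s2),("dbl",d1,d2)): print(n,(a+c)/2,np.linalg.norm(a-c)/2,np.arctan2(*(c-a)[1::-1]))
print("mouth",W(618,332,.09)); c=(s1+s2+d1+d2)/4
sl=W(740,247,.09); print("slotbar",sl,np.linalg.norm(sl-c),np.arctan2(*(sl-c)[1::-1]))
```

```text
disc [0.46508579 0.1336182  0.025     ] diam 0.08391320171461274 0.08350531744845267
bar [0.46309462 0.13314378 0.059     ] len 0.051954050229214024 0.013711197088368527 yaw 0.24557275637639234 thick-yaw -1.2789115699502245
stud [ 0.46907418 -0.04955478  0.09      ] 0.047230458275185974 -1.2173272268248505
dbl [ 0.46972552 -0.04945482  0.09      ] 0.047244963836488636 -1.8514717258447688
mouth [ 0.47032212 -0.04940306  0.09      ]
slotbar [ 0.51110315 -0.07299545  0.09      ] 0.0478641430024963 -0.5129821521658283
```

Every point fits the given sizes: disc 84 mm, bar 52 mm, stud radius 47 mm. The slot yaw is −0.514 rad and the stud yaw −1.217 rad. Now I'll move above the lid.

Run:
```python
from h import *
delta([.464,.1335,.13],0.25)
```

```text
shift mm [ 99.2 -44.3 200.1] turn [0.0003 0.0003 0.1567]
```

Call:
move_arm:
  commands:
    - [[12.4,-5.5,25,0,0,0,0.3],[12.4,-5.5,25,0,0,0,0.3],[12.4,-5.5,25,0,0,0,0.3],[12.4,-5.5,25,0,0,0,0.3],[12.4,-5.5,25,0,0,0,0.3],[12.4,-5.5,25,0,0,0,0.3],[12.4,-5.5,25,0,0,0,0.3],[12.4,-5.5,25,0,0,0,0.3],[0,0,0,0,0,0.0785,0.3],[0,0,0,0,0,0.0785,0.3],[0,0,0,0,0,0,0.3],[0,0,0,0,0,0,0.3]]

```text
time: 3.18
ee_pos: [0.4646, 0.1323, 0.1303]
ee_rot: [0.992, 0.124, 0.0, 0.0]
wrist_force: [-0.4, -0.3, 0.3]
finger_gap: 0.0596
gripper_force: 0.0
```

Run:
```python
from h import *
d=snap("wrist","w2.png"); s=sense(); print(s["ee_pos"],s["finger_gap"])
a=.25; ux=np.array([np.cos(a),np.sin(a),0]); uy=np.array([-np.sin(a),np.cos(a),0]); c=np.array([.464,.1335,0])
im=cv2.resize(d["pixels"],(800,500),interpolation=3)
def dr(P,col): cv2.polylines(im,[(w2px(d,P)*1.25).round().astype(int)],True,col,1)
dr([c+i*.026*ux+j*.008*uy+[0,0,.059] for i,j in((1,1),(1,-1),(-1,-1),(-1,1))],(0,0,255))
dr([c+.042*(np.cos(t)*ux+np.sin(t)*uy)+[0,0,.025] for t in np.linspace(0,6.28,60)],(255,0,0))
cv2.imwrite("pics/w2o.png",im); print(w2px(d,[c+[0,0,.059]]))
```

```text
[0.46467055 0.13250842 0.13064202] 0.059776472926580455
[[320.58580984 205.31397176]]
```

View pics/w2o.png

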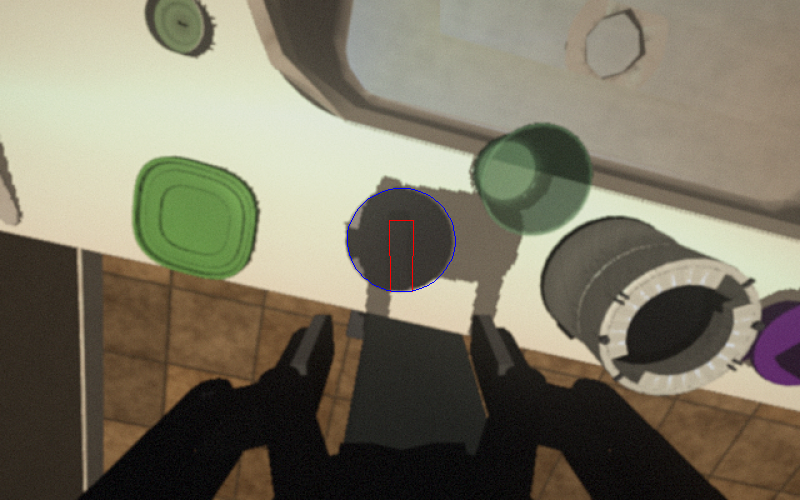

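The lid disc matches the projected outline (centre at about (400,240) in this picture), and the bar lies along the tool's x. The tumbler is clear of the right finger. Descending and gripping.

Call:
move_arm:
  commands:
    - [[-0.2,-0.6,15,0,0,0,0.3],[-0.2,-0.5,20,0,0,0,0.3],[0,0,20,0,0,0,0.3],[0,0,20,0,0,0,0.3],[0,0,15,0,0,0,0.3],[0,0,7,0,0,0,0.3],[0,0,4,0,0,0,0.3],[0,0,0,0,0,0,0.3],[0,0,0,0,0,0,0.3]]

```text
time: 3.98
ee_pos: [0.4644, 0.1345, 0.0303]
ee_rot: [0.992, 0.125, 0.001, 0.0]
wrist_force: [0.6, 0.1, 0.1]
finger_gap: 0.0597
gripper_force: 0.0
```

Call:
move_arm:
  commands:
    - [[0,0,0,0,0,0,1],[0,0,0,0,0,0,1],[0,0,0,0,0,0,1],[0,0,0,0,0,0,1],[0,0,0,0,0,0,1],[0,0,0,0,0,0,1],[0,0,0,0,0,0,1],[0,0,0,0,0,0,1]]
  force: 70

```text
time: 4.65
ee_pos: [0.4642, 0.1348, 0.0301]
ee_rot: [0.992, 0.125, 0.001, -0.0]
wrist_force: [-1.1, 0.4, 4.9]
finger_gap: 0.0136
gripper_force: 69.2
```

Call:
move_arm:
  commands:
    - [[0,0,-5,0,0,0,1],[0,0,-15,0,0,0,1],[0,0,-25,0,0,0,1],[0,0,-25,0,0,0,1],[0,0,-25,0,0,0,1],[0,0,-25,0,0,0,1],[-5.1,22.5,0,0,0,0,1],[-5.1,22.5,0,0,0,0,1],[-5.1,22.5,0,0,0,0,1],[-5.1,22.5,0,0,0,0,1],[-5.1,22.5,0,0,0,0,1],[-5.1,22.5,0,0,0,0,1]]

```text
time: 5.65
ee_pos: [0.4666, -0.0048, 0.1486]
ee_rot: [0.992, 0.125, -0.0, -0.0]
wrist_force: [0.5, -0.0, -0.8]
finger_gap: 0.0136
gripper_force: 68.5
```

Call:
move_arm:
  commands:
    - [[-5.1,22.5,0,0,0,0,1],[-5.0,22.5,0,0,0,0,1],[0,0,0,0,0,0.0955,1],[0,0,0,0,0,0.0955,1],[0,0,0,0,0,0.0955,1],[0,0,0,0,0,0.0955,1],[0,0,0,0,0,0.0955,1],[0,0,0,0,0,0.0955,1],[0,0,0,0,0,0.0955,1],[0,0,0,0,0,0.0955,1],[0,0,0,0,0,0,1],[0,0,0,0,0,0,1]]

```text
time: 6.65
ee_pos: [0.4682, -0.0498, 0.1487]
ee_rot: [0.967, -0.253, -0.0, 0.0]
wrist_force: [-0.1, 0.8, -1.5]
finger_gap: 0.0135
gripper_force: 68.6
```

Run:
```python
from h import *
d=snap("wrist","w3.png"); s=sense(); print(s["ee_pos"],s["finger_gap"],s["wrist_force"].round(2)); R0=R.from_quat(s["ee_rot"]); print("yaw",R0.as_euler("zyx").round(4),s["qpos"].round(2))
delta([.4695,-.0495,s["ee_pos"][2]],-.514)
c=np.array([.4695,-.0495,.09]); a=-.514
im=cv2.convertScaleAbs(d["pixels"],alpha=1.6,beta=20)
T=np.linspace(0,6.28,90); circ=lambda r,z:np.c_[r*np.cos(T),r*np.sin(T),z+0*T]
x0,y0=160,100;S=2.5
big=cv2.resize(im[y0:y0+240,x0:x0+320],(800,600),interpolation=2)
def dr(P,col): cv2.polylines(big,[((w2px(d,P)-[x0,y0]+.5)*S).round().astype(int)],False,col,1)
tc=s["ee_pos"]; 
dr(tc+circ(.042,-.005),(255,0,0))
dr(c+circ(.033,0),(0,0,255))
for b,r0,r1 in((0,.033,.044),(np.pi,.033,.044),(-.7,.045,.049),(np.pi-.7,.045,.049)):
    u=np.array([np.cos(a+b),np.sin(a+b),0]); dr(np.array([c+u*r0,c+u*r1]),(0,255,0))
cv2.imwrite("pics/w3o.png",big)
```

```text
[ 0.46831479 -0.04986865  0.14883249] 0.013407301465023183 [-0.16 -0.5  -1.21]
yaw [ 5.1200e-01 -7.0000e-04 -3.1415e+00] [-0.26 -0.28  2.03 -0.    1.4   1.82]
shift mm [ 0.9 -0.9 -0. ] turn [0.0002 0.0006 0.002 ]
```

View pics/w3o.png

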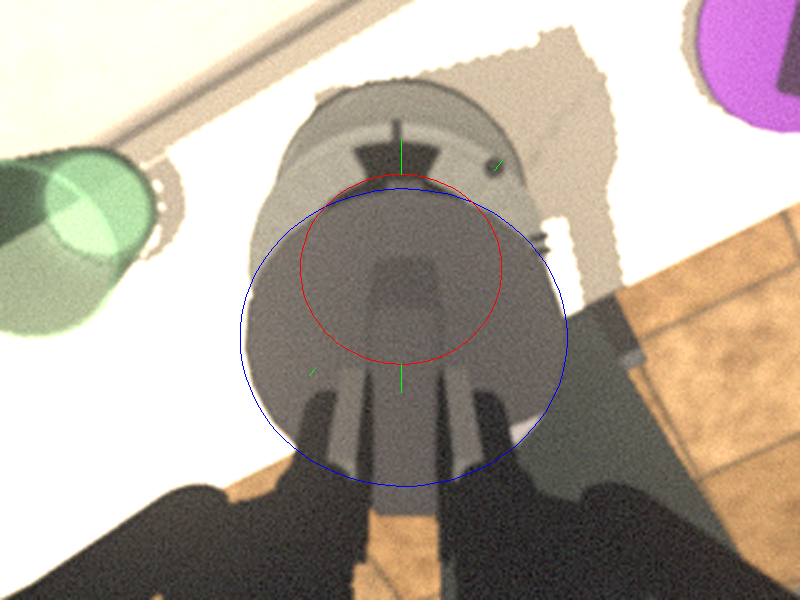

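The model overlay is close: the real stud at (493,168) against the predicted (498,166), and the slot bar at x≈397 against 401. The mill sits about 1 mm towards tool −y, so I'll measure that numerically.

Run:
```python
from h import *
d=snap("wrist"); g=cv2.cvtColor(d["pixels"],6).astype(float)
def cen(u,v,r,w=4):
    p=g[v-r:v+r+1,u-w:u+w+1]; m=np.clip(np.median(p)-8-p,0,None); y,x=np.mgrid[v-r:v+r+1,u-w:u+w+1]; return (m*x).sum()/m.sum(),(m*y).sum()/m.sum()
st=cen(357,167,6,6); print("stud px",st); S=px2w(d,*st,.09)
bar=cen(319,150,4,5); print("bar px",bar); B=px2w(d,*bar,.09); c=np.array([.4695,-.0495,.09])
for n,P,yaw in(("stud",S,-1.217),("bar",B,-.514)):
    v=P-c; print(n,P.round(4),"r",np.linalg.norm(v).round(4),"ang",np.arctan2(v[1],v[0]).round(4),"vs",yaw)
print("dist",np.linalg.norm(S-B),"expect",2*.047*np.sin(.35))
print("direct centre from stud", S-.047*np.array([np.cos(-1.217),np.sin(-1.217),0]),"bar", B-.047*np.array([np.cos(-.514),np.sin(-.514),0]))
```

```text
stud px (np.float64(357.3322005097706), np.float64(166.64910790144435))
bar px (np.float64(318.1666666666667), np.float64(151.07751937984497))
stud [ 0.4857 -0.0922  0.09  ] r 0.0457 ang -1.2082 vs -1.217
bar [ 0.5112 -0.0715  0.09  ] r 0.0471 ang -0.4858 vs -0.514
dist 0.032837936276572985 expect 0.03223239390081243
direct centre from stud [ 0.46941942 -0.04812572  0.09      ] bar [ 0.47026541 -0.0484031   0.09      ]
```

Call:
move_arm:
  commands:
    - [[0.7,-1.6,0,0,0,0,1],[0,0,8,0,0,0,1],[0,0,8,0,0,0,1],[0,0,6,0,0,0,1],[0,0,3,0,0,0,1],[0,0,3,0,0,0,1],[0,0,3,0,0,0,1]]

```text
time: 7.33
ee_pos: [0.4699, -0.0488, 0.1177]
ee_rot: [0.967, -0.254, -0.0, -0.0]
wrist_force: [-0.3, -0.1, -0.8]
finger_gap: 0.0138
gripper_force: 68.7
```

Call:
move_arm:
  commands:
    - [[0,0,2,0,0,0,1],[0,0,2,0,0,0,1],[0,0,2,0,0,0,1],[0,0,2,0,0,0,1],[0,0,0,0,0,0,1]]

```text
time: 7.75
ee_pos: [0.4698, -0.0488, 0.1098]
ee_rot: [0.967, -0.254, -0.0, -0.0]
wrist_force: [-0.1, 0.2, -0.9]
finger_gap: 0.013
gripper_force: 68.7
```

The lugs are past the rim without contact. Continuing down to the seat.

Call:
move_arm:
  commands:
    - [[0,0,2,0,0,0,1],[0,0,2,0,0,0,1],[0,0,2,0,0,0,1],[0,0,1.5,0,0,0,1],[0,0,1,0,0,0,1],[0,0,1,0,0,0,1],[0,0,0,0,0,0,1],[0,0,0,0,0,0,1]]

```text
time: 8.42
ee_pos: [0.47, -0.0488, 0.1007]
ee_rot: [0.967, -0.254, -0.0, 0.0]
wrist_force: [0.0, 0.5, -0.7]
finger_gap: 0.0135
gripper_force: 68.7
```

Call:
move_arm:
  commands:
    - [[0,0,0.7,0,0,0,1],[0,0,0.5,0,0,0,1],[0,0,0,0,0,0,1]]

```text
time: 8.67
ee_pos: [0.4702, -0.0489, 0.1]
ee_rot: [0.967, -0.254, 0.0, -0.0]
wrist_force: [-2.2, 0.9, 2.4]
finger_gap: 0.0135
gripper_force: 69.0
```

Call:
move_arm:
  commands:
    - [[0,0,0.7,0,0,0,1],[0,0,0.5,0,0,0,1],[0,0,0,0,0,0,1]]

```text
time: 8.92
ee_pos: [0.4702, -0.0489, 0.1001]
ee_rot: [0.967, -0.254, -0.0, 0.0]
wrist_force: [-4.3, 1.3, 9.4]
finger_gap: 0.0134
gripper_force: 69.9
```

Seated: contact at TCP z = 0.100, as predicted, with about 9 N of press. Now I'll twist clockwise in stages.

Call:
move_arm:
  commands:
    - [[-0.4,0.2,0,0,0,0.05,1],[0,0,0,0,0,0.05,1],[0,0,0,0,0,0.05,1],[0,0,0,0,0,0.05,1],[0,0,0,0,0,0.05,1],[0,0,0,0,0,0.05,1],[0,0,0,0,0,0,1]]

```text
time: 9.5
ee_pos: [0.4712, -0.0492, 0.1]
ee_rot: [0.918, -0.396, 0.002, -0.0]
wrist_force: [0.6, 0.8, 4.5]
finger_gap: 0.0136
gripper_force: 69.4
```

Run:
```python
from h import *
s=sense(); print(-R.from_quat(s["ee_rot"]).as_euler("zyx").round(4)[0],s["ee_pos"],s["wrist_force"].round(2),s["wrist_torque"].round(3))
```

```text
-0.8151 [ 0.47116345 -0.04920575  0.1000356 ] [0.64 0.81 4.52] [ 0.065 -0.069 -0.09 ]
```

Call:
move_arm:
  commands:
    - [[0,0,0.3,0,0,0.05,1],[0,0,0.3,0,0,0.05,1],[0,0,0,0,0,0.05,1],[0,0,0,0,0,0.05,1],[0,0,0,0,0,0.05,1],[0,0,0,0,0,0.05,1],[0,0,0,0,0,0.05,1],[0,0,0,0,0,0.04,1],[0,0,0,0,0,0,1],[0,0,0,0,0,0,1]]

```text
time: 10.33
ee_pos: [0.4711, -0.0495, 0.1]
ee_rot: [0.824, -0.566, 0.002, -0.0]
wrist_force: [-1.6, -0.4, 8.9]
finger_gap: 0.0135
gripper_force: 69.8
```

Run:
```python
from h import *
d=snap("wrist","w4.png"); s=sense(); print(-R.from_quat(s["ee_rot"]).as_euler("zyx").round(4)[0],s["ee_pos"],s["wrist_force"].round(2),s["wrist_torque"].round(3),s["qpos"].round(2))
im=cv2.convertScaleAbs(d["pixels"],alpha=1.6,beta=20); cv2.imwrite("pics/w4o.png",cv2.resize(im[90:290,180:446],(798,600),interpolation=2))
```

```text
-1.203 [ 0.4710783  -0.0494923   0.10003067] [-2.15 -0.39  9.04] [-0.047  0.338  0.131] [-0.26 -0.23  2.07 -0.    1.3   2.51]
```

View pics/w4o.png

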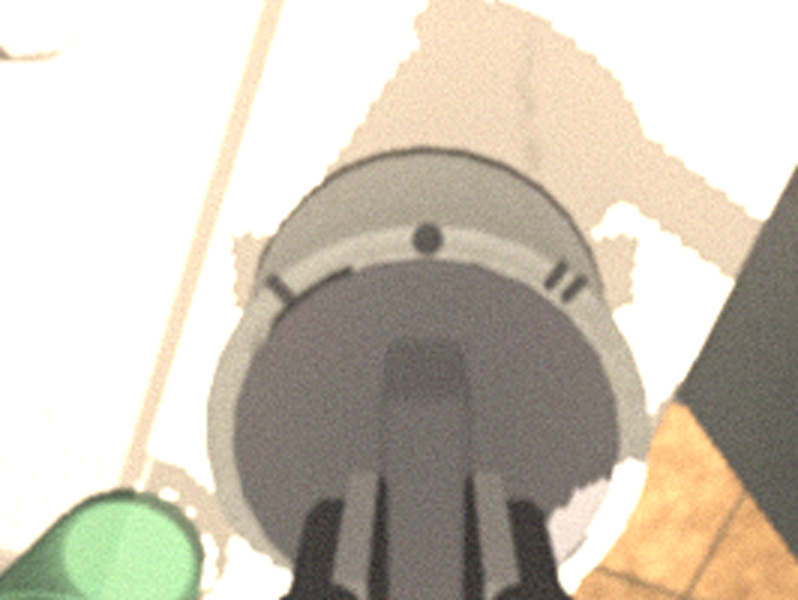

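The bar (columns 383–470, centre 426) points at the stud (427,238), with the disc (233–620) centred. The slot's single bar is at left, the lock's double bar at right, not reached. I'll hold briefly, check it's steady, and hand in.

Call:
move_arm:
  commands:
    - [[0,0,0,0,0,0.005,1],[0,0,0,0,0,0,1],[0,0,0,0,0,0,1],[0,0,0,0,0,0,1],[0,0,0,0,0,0,1],[0,0,0,0,0,0,1],[0,0,0,0,0,0,1],[0,0,0,0,0,0,1]]

```text
time: 11.05
ee_pos: [0.4711, -0.0495, 0.1]
ee_rot: [0.823, -0.568, 0.002, -0.0]
wrist_force: [-1.1, 1.0, 9.2]
finger_gap: 0.0136
gripper_force: 69.9
```

Run:
```python
from h import *
s=sense(); print(-R.from_quat(s["ee_rot"]).as_euler("zyx").round(4)[0],s["ee_pos"],s["wrist_force"].round(2),s["gripper_force"])
if abs(s["ee_pos"][2]-.1)<.0008 and s["gripper_force"]>40: print(hand_in())
```

```text
-1.2076 [ 0.47107481 -0.04949379  0.10001986] [-1.08  0.99  9.21] 69.85544443130493
the job is handed in; nothing more can be done
None
```

The job is handed in: the grey lid sits flat on the mill's rim, turned clockwise with its grip bar pointing at the half-way stud (about 0.01 rad by camera), still gripped and pressed down with about 9 N at 11 s.

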